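# Set the rotary fixture to its marked angle and clamp it

## Task

With the outside of closed fingers, push the ring's lever round until the ring's pointer is in line with the white line on the small dark steel tab on the fixture's scale (to within half a scale division, 2.5 degrees); then push the clamp handle round, away from you, to its stop, leaving the ring on the mark. Only push: do not pinch the two black knobs between the fingers, do not lift, tip or shove the fixture, and leave the tab and the things around it where they are.

Things in the scene. Friction and masses are not known exactly. Their poses are not given: they have to be found in the camera images.
- fixture: Rotary fixture standing loose on the bench, 3 kg: grey base 184 mm across with a light grey scale rim, top 23 mm up, black marks every 5 degrees on its far side; on it a steel ring 144 mm across, top 40 mm up, carrying a fixed steel block (top 62 mm up). Origin: centre of the underside, on the ring's axis; z up. At zero yaw +x points away from the robot, the clamp is on the -y side. Yaw within 0.35 rad.
- ring (a joint): Ring angle in rad about the fixture's z, positive counter-clockwise from above, -1.15 to 1.05. At 0 the pointer points to the fixture's +x and the lever to its -x (towards the robot). No spring; stays where left; 1 to 2 N at the lever knob turns it. It starts below the tab's value, lever to the robot's left, and is pushed to the robot's right. On the mark when equal to tab.
- pointer (a point): Tip of the raised dark steel pointer (10 mm wide, 6 mm at its tip) with a white line on the far edge of the ring, 80 mm from the ring's axis, 42 mm up. Its x axis points outward along the pointer.
- lever_knob (a point): Centre of the upright black knob (cylinder 18 mm across, from 44 to 80 mm above the bench, centre 62 mm up) at the end of the ring's lever, 115 mm from the ring's axis, exactly opposite the pointer. Below it are only a stem and a radial bar, 11 mm thick, centred 32 mm up.
- tab (a joint): Angle of the setting tab in rad about the fixture's z, same zero and direction as ring. The tab is held by stiff friction and is not to be moved.
- tab_line (a point): On the white line on top of the setting tab, near its inner end; the tab is a dark steel clip 14 mm wide on the rim of the scale, 80 mm from the ring's axis, 29 mm up. Its x axis points outward along the line.
- clamp (a joint): Clamp handle angle in rad about its vertical pivot, positive counter-clockwise from above, 0 open, 1.3 at the stop; starts at 0 to 0.15. Pivot at x 15, y -104 mm in the fixture's frame; at 0 the handle points 100 degrees clockwise of the fixture's +x, at 1.3 about 25 degrees. No spring; stays where left; 1 to 2 N at its knob turns it. It does not itself block the ring.
- clamp_knob (a point): Centre of the upright black cylindrical knob (16 mm diameter, from 44 to 78 mm above the bench, centre at 61 mm) at the end of the clamp handle, 60 mm from the clamp's pivot. Below it are a stem and a bar 10 mm thick, centred 36 mm up.
- pen: Bystander, loose: white marker pen with a blue cap, 135 mm long, 17 mm thick, lying; origin at the centre of its underside.
- screw_near: Bystander, loose: black cap screw, 53 mm long, 18 mm head, lying; origin at the centre of its underside.
- screw_far: Bystander, loose: black cap screw, 40 mm tall, standing on its 15 mm head; origin at the centre of its underside.
- bush: Bystander, loose: grey steel flanged guide bush, 40 mm diameter, 35 mm tall; origin at the centre of its underside.
- pot: Bystander, loose: small round paste pot, 58 mm diameter, 50 mm tall; origin at the centre of its underside.
- bottle: Bystander, loose: white wash bottle with a thin spout, 69 mm diameter, 250 mm tall; origin at the centre of its underside.

How it is judged:
On the way, in this order (a step that is already met when the one before it is completed fails the run):
1. pointer in line with the tab while the clamp is still open (angle between the x axis of pointer and the x axis of tab_line, either way round below 0.044 rad and velocity of joint ring between -0.03 and 0.03 rad/s and value of joint clamp below 0.3 rad), for 0.2 s.
2. clamp handle at its stop, pointer still in line (angle between the x axis of pointer and the x axis of tab_line, either way round below 0.044 rad and value of joint clamp above 1.15 rad), for 0.2 s.
At the end, for the whole second after the job is handed in: The pointer is within 2.5 degrees (0.044 rad) of the tab's line, the clamp handle is within 0.15 rad of its stop, and all is at rest (all of step 2 and velocity of joint ring between -0.03 and 0.03 rad/s and linear speed of fixture below 0.01 m/s); the robot touches nothing.
It fails at once if the fixture is shoved more than 15 mm (distance of fixture from where it was at the start of the episode above 0.015 m).
It fails at once if the fixture is lifted or tipped (height (world z) of fixture above 0.008 m or angle between fixture's own z axis and vertical above 0.08 rad).
It fails at once if the setting tab is displaced more than 15 mm (distance of tab_line from where it was at the start of the episode above 0.015 m).
It fails at once if a knob is taken between the fingers ((x of the grasp point in the frame of lever_knob between -0.007 and 0.007 m and y of the grasp point in the frame of lever_knob between -0.007 and 0.007 m and z of the grasp point in the frame of lever_knob between -0.03 and 0.024 m) or (x of the grasp point in the frame of clamp_knob between -0.007 and 0.007 m and y of the grasp point in the frame of clamp_knob between -0.007 and 0.007 m and z of the grasp point in the frame of clamp_knob between -0.03 and 0.024 m)).
It fails at once if a thing standing around is moved more than 20 mm (distance of any of pen, screw_near, screw_far, bush, pot, bottle from where it was at the start of the episode above 0.02 m).
It also fails if it takes over 54 s, if anything falls off the work surface, if the arm or the gripper's body presses on something with over 40 N, if the wrist force passes 120 N, or if a joint passes its speed limit or range.

## Robot

A 6-joint arm with a two-finger parallel gripper is mounted at the origin on a cart in front of the work surface, level with it; the furniture and walls round the work are solid. World frame = base frame: x ahead of the robot, y to its left, z up, the work surface at z = 0. Lengths are in m, angles in rad, forces in N, time in s.
With the tool pointing down it reaches from about 0.35 to 0.85 m from the base axis. Payload 8.1 kg.
Tool frame: the origin (TCP) lies at the very end of the fingers, on their centre line; the grasp point (between the pads) lies 19 mm behind it; z points along the fingers, y is the line along which they close (so a half turn about z gives the same grasp; the last joint's range is limited). The gripper opens to 93 mm and grips with 3 to 60 N. Pads are 15 mm wide; open, the fingers measure 128 mm over their backs; the gripper's body (75 mm by 188 mm) begins 65 mm behind the grasp point.
Start: joints at [1.166, 0.13, 1.488, -0, 1.523, -0.085], TCP at [0.189, 0.57, 0.219] pointing down, gripper open.
Joint ranges: [-2.96, 2.96], [-0.89, 2.26], [0.02, 2.5], [-1.34, 4.48], [0, 2.73], [-2.66, 2.66]. Speed limits (rad/s): [2.39, 2.39, 2.79, 3.14, 3.14, 3.14].

## Interface

Orientations are given as a rotation vector (axis times angle).
In Python, from plant import robot gives the robot as it stands. The module is installed in compiled form; this text tells all that it offers.
- The arm moves only by the tool play_rows, never from a script. Its argument "increments" is text: rows parted by semicolons, each of 5 numbers parted by spaces: the shift along the tool's x, y, z in mm, then the turn about the tool's z in degrees, then the closure, from -1 (fully open) to 1 (shut). In form: dx dy dz yaw claw; .... A call has 1 to 20 rows; each row is the pose to reach, as a shift and turn from the pose commanded when the call began, along the tool's axes at that moment; what a row does not reach only later rows make up. A row lasts 1/10 s, in which the tool goes at most 50 mm and 8.59 degrees, less where a joint would pass 70% of its speed; a pose out of reach is approached as far as the arm can. A call with a gripper value outside its range is refused whole. The fingers move at their own pace and stop on an object; "force" is the grip in N (left out, the last holds). Time passes only in rows, so rows that repeat a pose let the fingers close. It gives the time, the measured TCP pose, the force, the opening and the grip force at its end, in the units of the state.
- robot.read_state(): the state, without advancing time (a new reading comes with each control period).
- robot.read_camera(name): name is "side" or "top" or "wrist"; returns the picture (384x512x3 uint8, blue, green, red); there is no depth.
- robot.calibration(name): a dict with "vertical_fov" (degrees; the focal length in pixels is half the picture's height over the tangent of half this angle, whatever the lens; pixels are square), "cx", "cy" (the principal point, pixels), "rvec" (rotation vector, rad) and "tvec" (3), from world to camera coordinates, as OpenCV has them. Camera axes: x right, y down, z forward; pixel columns grow to the right and rows downward; lengths in m; the calibration is good to about 2 mm. A picture is of the moment at which its call begins: read the wrist's pose just before it. calibration takes no time and is no camera call; for the wrist camera it gives the pose at the moment of the call.
- robot.close_job(): hands the job in; it is judged then, once.
Trained networks look in the newest picture that a camera, given by its name, has taken for a name from the list of things; names that differ only in an ending like _2 or _b are one class to them, and where a whole thing is asked for, a point or a joint stands for the part that bears it (a point fixed in the world has none). Each returns a list of dicts, best first, with "conf" (0 to 1); they miss things now and then, are a little off and sometimes report something else, mostly with a low value. They report only what shows in the picture. A call takes as long as a camera call.
- robot.recognise(camera, query): "centre" ([x, y, z] in m, in world coordinates, good to about 4 mm: the middle of the surface that is visible of it).
- robot.regions_of(camera, query): "pixels" (384x512 bool, what is visible of it).
- robot.landmark_of(camera, query): "centre" ([x, y, z] in m, in world coordinates, good to about 4 mm: a listed point, or the origin of a listed thing).
The state is a dict: "t": time; "q": joint angles; "dq": joint speeds; "joint_torque": joint torques, N m; "tool_pos": TCP position; "orientation": TCP orientation; "force": force on the tool from outside, world axes, zero at the start; "wrist_torque": the same for the moment, N m; "opening": finger opening in m; "gripper_force": force on a finger pad.
Only numpy, scipy, OpenCV 4.12 (cv2) and the standard library are available. Lean on these libraries where they do the work, as an engineer would, in place of code of your own. Each camera call takes 0.05 s, during which the arm holds its last target. There are 200 camera calls.

## Working session

There is one attempt and no reset: what is moved stays moved. The work goes in short steps, Python scripts to look and compute and a tool call to move; the robot and the scene stay as the last step left them, time stands still between calls to the robot, and variables do not carry over. Pictures are saved under pics/ and viewed, at most 10 in all, crops included, and the job is handed in when it is done.

Besides the shell and the picture viewer there is one more tool, called after "Emit:" as name(argument=value, ...) on one line, values as JSON. play_rows: Moves the arm, as the interface text tells. Its arguments: {"type":"object","properties":{"increments":{"type":"string"},"force":{"type":"number"}},"required":["increments"]}

```bash
mkdir -p pics
cat > h.py <<'E'
from plant import robot
import numpy as np, cv2
def lm(cam,qs):
    for q in qs:
        r=robot.landmark_of(cam,q)
        print(cam,q,[(np.round(d['centre'],4).tolist(),round(d['conf'],2)) for d in r[:2]])
def K(c):
    f=192/np.tan(np.radians(c['vertical_fov'])/2)
    return np.array([[f,0,c['cx']],[0,f,c['cy']],[0,0,1.]])
def px2w(cam,u,v,z,c=None):
    c=c or robot.calibration(cam)
    R=cv2.Rodrigues(np.array(c['rvec'],float))[0];t=np.array(c['tvec'],float)
    d=R.T@np.linalg.inv(K(c))@np.array([u,v,1.]);o=-R.T@t
    return o+d*(z-o[2])/d[2]
def w2px(cam,p,c=None):
    c=c or robot.calibration(cam)
    return cv2.projectPoints(np.array([p],float),np.array(c['rvec'],float),np.array(c['tvec'],float),K(c),None)[0].ravel()
E
python3 - <<'E'
from h import *
s=robot.read_state();print(s['t'],s['tool_pos'],s['orientation'],s['opening'])
a=robot.read_camera('top');b=robot.read_camera('side')
cv2.imwrite('pics/top.png',a);cv2.imwrite('pics/side.png',b)
lm('top',['fixture','pointer','lever_knob','tab_line','clamp_knob','pen','screw_near','screw_far','bush','pot','bottle'])
lm('side',['fixture','pointer','lever_knob','tab_line','clamp_knob'])
print(robot.read_state()['t'])
E
```

```text
0.0 [0.18837505 0.5690712  0.21761373] [-5.00059922e-01 -3.10109721e+00  2.75624460e-03] 0.09282294407700734
top fixture [([0.5963, 0.0517, 0.0023], 0.78), ([0.7493, -0.1437, 0.0012], 0.49)]
top pointer [([0.6751, 0.032, 0.046], 0.95)]
top lever_knob [([0.4844, 0.0685, 0.0636], 0.88)]
top tab_line [([0.6612, 0.0983, 0.0311], 0.62), ([0.6571, -0.1011, 0.0576], 0.37)]
top clamp_knob [([0.6613, -0.099, 0.0576], 0.75)]
top pen []
top screw_near []
top screw_far [([0.6967, 0.1834, -0.0005], 0.48), ([0.6259, -0.198, 0.0002], 0.48)]
top bush [([0.627, -0.2005, -0.0022], 0.64)]
top pot [([0.7509, -0.1436, -0.004], 0.86)]
top bottle [([0.6807, -0.4234, 0.0003], 0.82)]
side fixture [([0.5954, 0.0529, 0.0009], 0.93)]
side pointer [([0.6721, 0.0336, 0.0423], 0.87)]
side lever_knob [([0.4866, 0.0751, 0.0592], 0.66)]
side tab_line [([0.6622, 0.0914, 0.0278], 0.38)]
side clamp_knob [([0.658, -0.1032, 0.063], 0.47), ([0.6252, -0.2026, -0.005], 0.33)]
0.9
```

View pics/top.png

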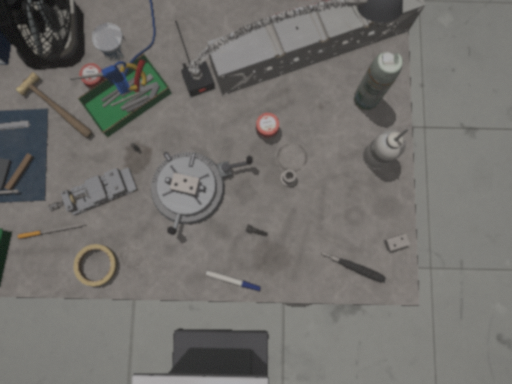

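View pics/side.png

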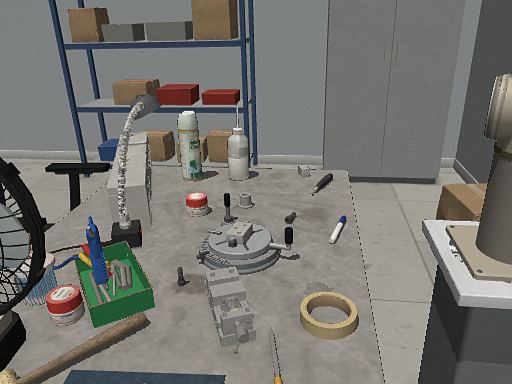

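The top view shows the fixture at about (188,187), with the lever knob at (171,231) and the clamp knob at (249,159). The pen and lying screw are nearer the robot, and the side view agrees. Next I'll move in for a closer look with the wrist camera.

```bash
cat >> h.py <<'E'
def delta(p,ydir=None):
    "increments (mm, deg) in tool axes to reach world TCP p with tool y along angle ydir (deg, world)"
    s=robot.read_state();R=cv2.Rodrigues(np.array(s['orientation'],float))[0]
    d=R.T@(np.array(p)-s['tool_pos'])*1000
    a=np.degrees(np.arctan2(R[1,1],R[0,1])); w=0
    if ydir is not None: w=-((ydir-a+180)%360-180)
    print('t',round(s['t'],2),'pos',np.round(s['tool_pos'],4),'yang',round(a,1),'d',np.round(d,1),'yaw',round(w,1),'F',np.round(s['force'],1))
E
python3 - <<'E'
from h import *
c=robot.calibration('wrist');R=cv2.Rodrigues(np.array(c['rvec'],float))[0]
o=-R.T@np.array(c['tvec']);s=robot.read_state();T=cv2.Rodrigues(np.array(s['orientation'],float))[0]
print('cam in tool',T.T@(o-s['tool_pos']),'axis',T.T@R.T@[0,0,1],c['vertical_fov'],T)
delta([0.50,0.05,0.25],100)
E
```

```text
cam in tool [ 0.07392078 -0.00137322 -0.1655974 ] axis [-2.67547418e-01  5.29207810e-05  9.63544693e-01] 66.03850197111471 [[-9.49292990e-01  3.14392777e-01  3.87637814e-05]
 [ 3.14392777e-01  9.49292990e-01  1.71161181e-05]
 [-3.14170021e-05  2.84352638e-05 -9.99999999e-01]]
t 0.9 pos [0.1886 0.5696 0.2187] yang 71.7 d [-458.9 -395.4  -31.3] yaw -28.3 F [-0.1  0.5 -0.3]
```

Emit:
play_rows(increments="-506 -380 -31 -28 1;-506 -380 -31 -28 1;-506 -380 -31 -28 1;-506 -380 -31 -28 1;-506 -380 -31 -28 1;-506 -380 -31 -28 1;-506 -380 -31 -28 1;-506 -380 -31 -28 1;-506 -380 -31 -28 1;-506 -380 -31 -28 1;-506 -380 -31 -28 1;-506 -380 -31 -28 1;-506 -380 -31 -28 1;-506 -380 -31 -28 1;-506 -380 -31 -28 1;-506 -380 -31 -28 1;-506 -380 -31 -28 1;-506 -380 -31 -28 1;-506 -380 -31 -28 1;-506 -380 -31 -28 1")

```text
t: 2.9
tool_pos: [0.5493, 0.0503, 0.2498]
orientation: [-0.266, 3.13, 0.0]
force: [-0.2, 0.2, 0.3]
opening: 0.0009
gripper_force: 0.0
```

Run:
```python
from h import *
delta([0.55,0.05,0.25],100)
c=robot.calibration('wrist')
a=robot.read_camera('wrist');cv2.imwrite('pics/w1.png',cv2.resize(a,(800,600),interpolation=cv2.INTER_CUBIC))
cv2.imwrite('w1raw.png',a)
lm('wrist',['fixture','pointer','lever_knob','tab_line','clamp_knob'])
print(robot.read_state()['opening'])
```

```text
t 2.9 pos [0.5493 0.0503 0.2498] yang 99.7 d [-0.6 -0.4 -0.2] yaw -0.3 F [-0.2  0.2  0.3]
wrist fixture [([0.5966, 0.0477, 0.0002], 0.87), ([0.4807, 0.079, 0.0634], 0.47)]
wrist pointer [([0.6755, 0.0319, 0.0433], 0.94)]
wrist lever_knob [([0.4842, 0.0774, 0.0629], 0.94)]
wrist tab_line []
wrist clamp_knob [([0.652, -0.0999, 0.0643], 0.69), ([0.4807, 0.0765, 0.066], 0.21)]
0.000343138253677509
```

View pics/w1.png

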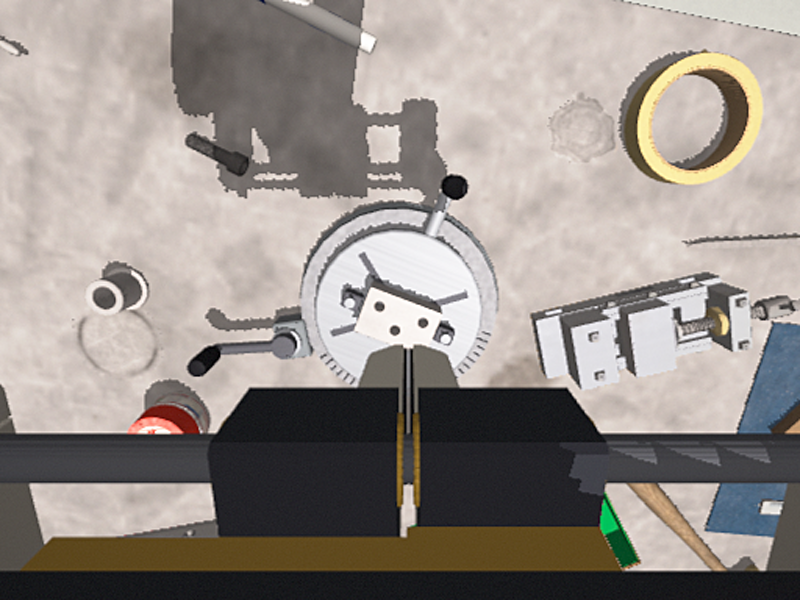

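The wrist view shows the lever knob at (454,187) and the clamp knob at (203,362), but the gripper hides the pointer and tab. Moving farther forward should reveal the far rim.

Emit:
play_rows(increments="-72 12 40 0 1;-72 12 40 0 1;-72 12 40 0 1;-72 12 40 0 1;-72 12 40 0 1")

```text
t: 3.7
tool_pos: [0.6183, 0.0734, 0.2107]
orientation: [-0.265, 3.129, -0.0]
force: [0.5, -0.2, 0.3]
opening: 0.0004
gripper_force: 0.0
```

Run:
```python
from h import *
delta([0.62,0.05,0.21],100)
a=robot.read_camera('wrist');c=robot.calibration('wrist');cv2.imwrite('pics/w2.png',cv2.resize(a,(800,600),interpolation=cv2.INTER_CUBIC))
np.save('c2.npy',c,allow_pickle=True)
lm('wrist',['fixture','pointer','lever_knob','tab_line','clamp_knob'])
```

```text
t 3.7 pos [0.6183 0.0734 0.2107] yang 99.7 d [  2.3 -23.4   0.7] yaw -0.3 F [ 0.5 -0.2  0.3]
wrist fixture [([0.5936, 0.0479, -0.0054], 0.89)]
wrist pointer [([0.6708, 0.0333, 0.0412], 0.76)]
wrist lever_knob [([0.4848, 0.08, 0.0649], 0.58)]
wrist tab_line [([0.661, 0.0956, 0.0307], 0.62)]
wrist clamp_knob [([0.6554, -0.1012, 0.061], 0.94)]
```

View pics/w2.png

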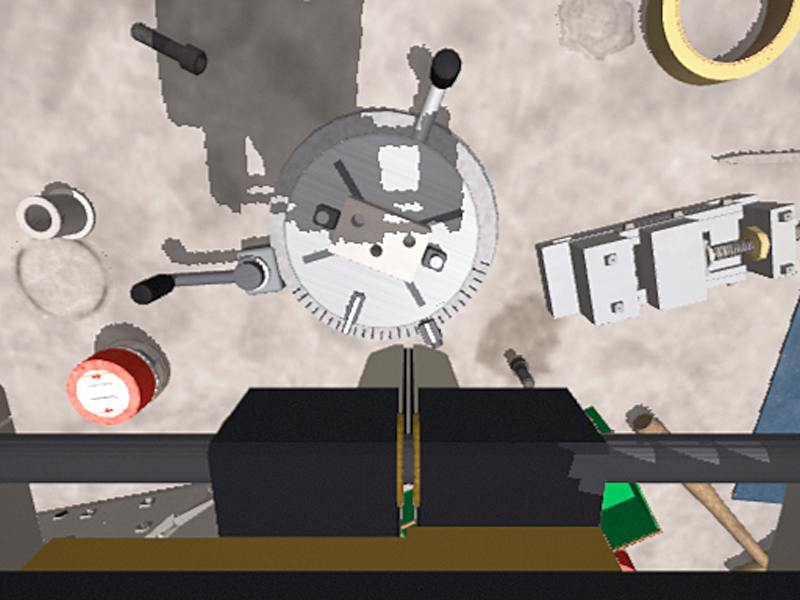

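Run:
```python
from h import *
c=np.load('c2.npy',allow_pickle=True).item()
W=lambda u,v,z: px2w('wrist',u*.64,v*.64,z,c)[:2]
print('ring edges L/R',W(284,225,.04),W(477,225,.04))
print('tip',W(346,331,.042),'pointer inner',W(359,294,.042))
print('knob top',W(447,60,.08),'clampknob top',W(140,294,.078),'pivot',W(249,273,.045))
print('tab',W(434,342,.029),W(424,322,.029))
a=cv2.imread('pics/w2.png')[270:360,310:470]
cv2.imwrite('pics/w2c.png',cv2.resize(a,(800,450),interpolation=cv2.INTER_CUBIC))
```

```text
ring edges L/R [ 0.59967506 -0.02220695] [0.5762829  0.11593857]
tip [0.67236466 0.03306177] pointer inner [0.64146458 0.0388201 ]
knob top [0.48160661 0.07215066] clampknob top [ 0.65561395 -0.10383705] pivot [ 0.63824178 -0.04301812]
tab [0.67480464 0.10305592] [0.65944463 0.09213277]
```

View pics/w2c.png

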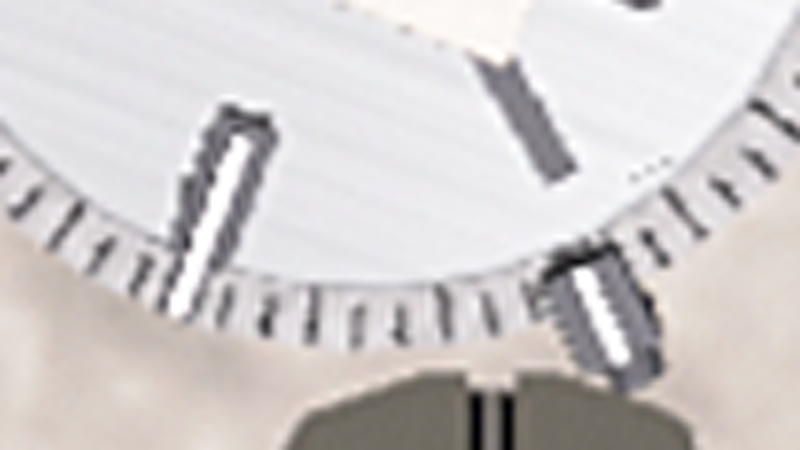

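The close-up shows the pointer's white line running (358,298)→(346,333) and the tab line (427,324)→(434,342), in w2 pixels. That puts the axis near (0.594,0.051), the pointer at −12.8° and the tab at about 33.5° world, so the ring needs about +46°. Radii come out at 80, 81 and 115 mm, as they should.

```bash
cat >> h.py <<'E'
def arc(C,r,off,phis,z,turn=True,y0=None):
    "tool rows (from the present pose) for pushing ccw a knob at radius r from C, tool centre 'off' behind it"
    s=robot.read_state();R=cv2.Rodrigues(np.array(s['orientation'],float))[0]
    a=np.degrees(np.arctan2(R[1,1],R[0,1]))
    for f in phis:
        k=np.radians(f);e=np.array([np.cos(k),np.sin(k)]);t=np.array([-e[1],e[0]])
        p=np.r_[np.array(C)+r*e-off*t,z]
        d=R.T@(p-s['tool_pos'])*1000;y=(f-90) if y0 is None else y0
        print(f,np.round(p,4),np.round(d,1),round(-((y-a+180)%360-180),1))
E
python3 - <<'E'
from h import *
arc([.594,.0507],.115,.0265,[156],.12)
arc([.594,.0507],.115,.0265,[156],.05)
E
```

```text
156 [0.4997 0.1217 0.12  ] [109.2  67.4  90.5] 33.7
156 [0.4997 0.1217 0.05  ] [109.3  67.5 160.5] 33.7
```

Emit:
play_rows(increments="36 22 30 8 1;73 45 60 16 1;109 67 90 24 1;109 67 90 32 1;109 67 90 34 1;109 67 110 34 1;109 67 130 34 1;109 67 150 34 1;109 67 161 34 1;109 67 161 34 1;109 67 161 34 1")

```text
t: 5.1
tool_pos: [0.5001, 0.1214, 0.0493]
orientation: [0.662, 3.071, 0.0]
force: [0.4, 0.0, 0.5]
opening: 0.0006
gripper_force: 0.0
```

Run:
```python
from h import *
a=robot.read_camera('wrist');cv2.imwrite('pics/w3.png',a)
lm('wrist',['lever_knob'])
arc([.594,.0507],.115,.0265,list(range(160,206,4))+[206],.05)
```

```text
wrist lever_knob [([0.4831, 0.0767, 0.0613], 0.96)]
160 [0.495  0.1149 0.05  ] [ 2.5 -8.4 -0.1] -4.3
164 [0.4908 0.1079 0.05  ] [  3.4 -16.6  -0.1] -8.3
168 [0.487  0.1005 0.05  ] [  3.8 -24.8  -0.1] -12.3
172 [0.4838 0.0929 0.05  ] [  3.6 -33.1  -0.1] -16.3
176 [0.4811 0.0852 0.05  ] [  2.8 -41.3  -0.1] -20.3
180 [0.479  0.0772 0.05  ] [  1.5 -49.4  -0.1] -24.3
184 [0.4774 0.0691 0.05  ] [ -0.4 -57.4  -0.1] -28.3
188 [0.4764 0.0609 0.05  ] [ -2.8 -65.3  -0.1] -32.3
192 [0.476  0.0527 0.05  ] [ -5.8 -72.9  -0.1] -36.3
196 [0.4762 0.0445 0.05  ] [ -9.4 -80.4  -0.1] -40.3
200 [0.4769 0.0363 0.05  ] [-13.4 -87.6  -0.1] -44.3
204 [0.4782 0.0281 0.05  ] [-17.9 -94.4  -0.1] -48.3
206 [0.479  0.0241 0.05  ] [-20.4 -97.8  -0.1] -50.3
```

View pics/w3.png

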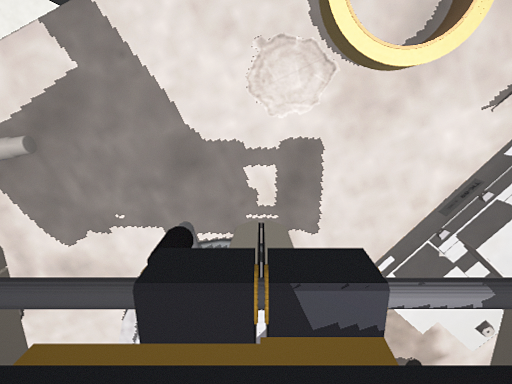

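The knob at (178,238) is just left of the closed fingers and clear of them. I'll push it round the arc and stop short of the mark.

Emit:
play_rows(increments="2.5 -8.4 0 -4.3 1;3.4 -16.6 0 -8.3 1;3.7 -20.7 0 -10.3 1;3.8 -24.8 0 -12.3 1;3.7 -29 0 -14.3 1;3.6 -33.1 0 -16.3 1;2.8 -41.3 0 -20.3 1;1.5 -49.4 0 -24.3 1;-0.4 -57.4 0 -28.3 1;-2.8 -65.3 0 -32.3 1;-5.8 -72.9 0 -36.3 1;-9.4 -80.4 0 -40.3 1;-11.4 -84 0 -42.3 1;-13.4 -87.6 0 -44.3 1;-15.6 -91 0 -46.3 1;-17.9 -94.4 0 -48.3 1;-17.9 -94.4 0 -48.3 1")

```text
t: 6.9
tool_pos: [0.478, 0.0277, 0.0497]
orientation: [-0.652, 3.071, -0.001]
force: [-0.2, -0.3, -0.8]
opening: 0.0005
gripper_force: 0.0
```

Run:
```python
from h import *
s=robot.read_state();print(s['force'])
robot.read_camera('wrist');lm('wrist',['lever_knob'])
robot.read_camera('top');lm('top',['lever_knob','pointer','tab_line','fixture','clamp_knob'])
robot.read_camera('side');lm('side',['lever_knob','pointer','tab_line','fixture','clamp_knob'])
```

```text
[-0.22272219 -0.33400353 -0.75843439]
wrist lever_knob [([0.4893, 0.0111, 0.0633], 0.57), ([0.3697, -0.0691, -0.0019], 0.32)]
top lever_knob [([0.6835, -0.4228, -0.0018], 0.4)]
top pointer [([0.6737, 0.0813, 0.0436], 0.72)]
top tab_line [([0.6631, 0.1006, 0.0294], 0.58)]
top fixture [([0.5962, 0.0516, 0.0004], 0.75)]
top clamp_knob [([0.657, -0.103, 0.0594], 0.76)]
side lever_knob [([0.4912, 0.0076, 0.064], 0.64)]
side pointer []
side tab_line [([0.6618, 0.0956, 0.0291], 0.54)]
side fixture [([0.5963, 0.0505, 0.0004], 0.71)]
side clamp_knob [([0.6568, -0.1002, 0.0649], 0.51)]
```

Run:
```python
from h import *
arc([.594,.0507],.115,.0265,[206,208,210,212,213,204,200],.05)
```

```text
206 [0.479  0.0241 0.05  ] [-0.1 -4.4 -1.4] -2.0
208 [0.48   0.0201 0.05  ] [ 0.6 -8.5 -1.4] -4.0
210 [0.4812 0.0161 0.05  ] [  1.2 -12.5  -1.4] -6.0
212 [0.4824 0.0122 0.05  ] [  1.6 -16.6  -1.4] -8.0
213 [0.4831 0.0103 0.05  ] [  1.8 -18.7  -1.4] -9.0
204 [0.4782 0.0281 0.05  ] [-1.  -0.4 -1.4] -0.0
200 [0.4769 0.0363 0.05  ] [-3.1  7.6 -1.4] 4.0
```

Emit:
play_rows(increments="0 -4 0 -2 1;0.6 -8 0 -4 1;1 -12 0 -6 1;1.6 -16 0 -8 1;1.8 -18.5 0 -9 1;1.8 -18.5 0 -9 1;1.8 -18.5 0 -9 1;1 -8 0 -6 1;0 5 0 0 1;0 5 -40 0 1;0 5 -85 5 1;-20 0 -130 10 1;-60 -15 -160 14 1;-100 -25 -160 14 1;-140 -30 -160 14 1;-140 -30 -160 14 1;-140 -30 -160 14 1")

```text
t: 9.3
tool_pos: [0.6172, 0.0578, 0.2072]
orientation: [0.273, -3.127, -0.0]
force: [-0.5, -0.3, -0.1]
opening: 0.0005
gripper_force: 0.0
```

Run:
```python
from h import *
a=robot.read_camera('wrist');c=robot.calibration('wrist');np.save('c4.npy',c,allow_pickle=True)
delta([.618,.06,.21],100)
lm('wrist',['lever_knob','pointer','tab_line','fixture','clamp_knob'])
cv2.imwrite('w4.png',a)
u,v=w2px('wrist',[.665,.09,.035]);u,v=int(u),int(v);print(u,v)
x0,y0=max(u-50,0),max(v-38,0)
cv2.imwrite('pics/w4c.png',cv2.resize(a[y0:y0+75,x0:x0+100],(800,600),interpolation=cv2.INTER_CUBIC));print(x0,y0)
```

```text
t 9.35 pos [0.6168 0.0576 0.2081] yang 100.0 d [-1.6  2.2 -1.9] yaw -0.0 F [-0.8  0.3 -0.1]
wrist lever_knob [([0.4996, -0.0073, 0.0599], 0.85)]
wrist pointer [([0.6631, 0.0907, 0.0425], 0.83)]
wrist tab_line [([0.6598, 0.0989, 0.0288], 0.49)]
wrist fixture [([0.5964, 0.0473, -0.0037], 0.73)]
wrist clamp_knob [([0.6581, -0.1026, 0.0623], 0.95), ([0.6638, 0.0911, 0.0418], 0.68)]
281 215
231 177
```

View pics/w4c.png

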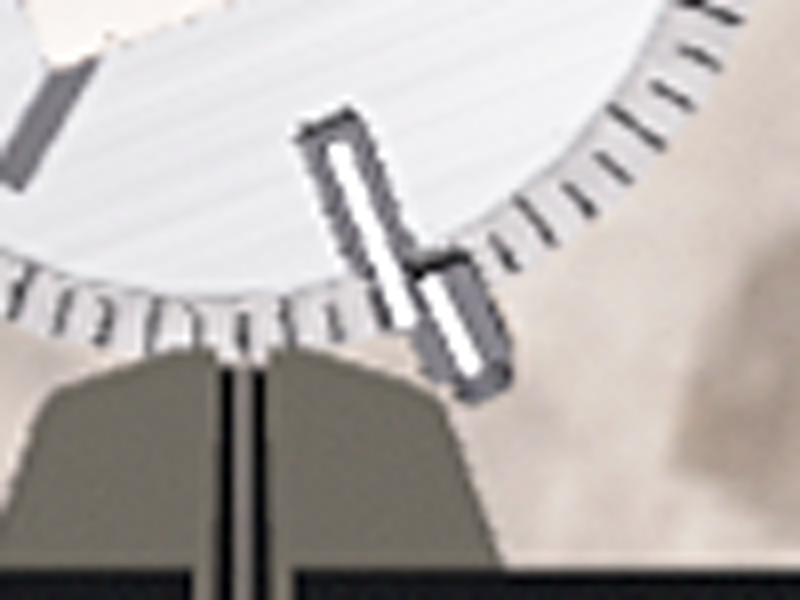

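Run:
```python
from h import *
c=np.load('c4.npy',allow_pickle=True).item()
W=lambda u,v,z: px2w('wrist',231+(u+.5)/8-.5,177+(v+.5)/8-.5,z,c)[:2]
an=lambda d:round(float(np.degrees(np.arctan2(d[1],d[0]))),1)
a,b=W(340,145,.042),W(403,325,.042);p,q=W(430,280,.029),W(472,372,.029)
print(a,b,an(b-a));print(p,q,an(q-p))
for C in ([.594,.0507],[.5955,.0507],[.594,.049]):
    C=np.array(C);print([(an(x-C),round(np.hypot(*(x-C)),4)) for x in(a,b,p,q)])
arc([.594,.0507],.115,.0265,[198,210,213,214,215,216,217],.05)
```

```text
[0.63753186 0.07436197] [0.66348232 0.08877479] 29.0
[0.66018632 0.09325392] [0.67399505 0.1026571 ] 34.3
[(28.5, np.float64(0.0495)), (28.7, np.float64(0.0792)), (32.7, np.float64(0.0787)), (33.0, np.float64(0.0954))]
[(29.4, np.float64(0.0482)), (29.3, np.float64(0.0779)), (33.3, np.float64(0.0774)), (33.5, np.float64(0.0941))]
[(30.2, np.float64(0.0504)), (29.8, np.float64(0.0801)), (33.8, np.float64(0.0796)), (33.9, np.float64(0.0963))]
198 [0.4764 0.0404 0.05  ] [141.5   7.6 159.5] -8.0
210 [0.4812 0.0161 0.05  ] [141.  -17.  159.5] -20.0
213 [0.4831 0.0103 0.05  ] [140.1 -23.1 159.5] -23.0
214 [0.4838 0.0084 0.05  ] [139.7 -25.2 159.5] -24.0
215 [0.4846 0.0064 0.05  ] [139.3 -27.2 159.5] -25.0
216 [0.4854 0.0045 0.05  ] [138.9 -29.2 159.5] -26.0
217 [0.4862 0.0027 0.05  ] [138.4 -31.2 159.5] -27.0
```

The ring is 4.2° short of the tab, and that figure barely changes with the assumed centre. I'll go back and push 4.2° farther than before.

Emit:
play_rows(increments="47 3 10 -4 1;94 6 30 -8 1;141 8 50 -10 1;141 8 90 -10 1;141 8 130 -10 1;141 8 161 -10 1;141 8 161 -10 1;141 -5 161 -16 1;141 -17 161 -20 1;140 -23 161 -23 1;139.7 -25.2 161 -24 1;139.3 -27.2 161 -25 1;138.9 -29.2 161 -26 1;138.4 -31.4 161 -27 1;138.4 -31.4 161 -27 1;138.4 -31.4 161 -27 1;138.4 -31.4 161 -27 1")

```text
t: 11.3
tool_pos: [0.4863, 0.0026, 0.0475]
orientation: [0.996, -2.979, 0.0]
force: [-0.2, 0.3, -0.3]
opening: 0.0007
gripper_force: 0.0
```

Emit:
play_rows(increments="0 10 0 0 1;-2 25 0 5 1;-2 25 -40 10 1;-2 25 -85 16 1;-22 20 -130 22 1;-62 0 -161 27 1;-100 -10 -161 27 1;-140 -25 -161 27 1;-140 -25 -161 27 1;-140 -25 -161 27 1")

```text
t: 12.3
tool_pos: [0.6127, 0.0676, 0.2068]
orientation: [0.274, -3.126, -0.0]
force: [0.2, 0.0, 0.4]
opening: 0.0001
gripper_force: 0.0
```

Run:
```python
from h import *
a=robot.read_camera('wrist');c=robot.calibration('wrist');np.save('c5.npy',c,allow_pickle=True)
delta([.618,.06,.21],100)
lm('wrist',['lever_knob','pointer','tab_line','fixture','clamp_knob'])
u,v=w2px('wrist',[.665,.09,.035]);u,v=int(u),int(v)
x0,y0=max(u-50,0),max(v-38,0)
cv2.imwrite('pics/w5c.png',cv2.resize(a[y0:y0+75,x0:x0+100],(800,600),interpolation=cv2.INTER_CUBIC));print(x0,y0)
```

```text
t 12.35 pos [0.6124 0.0673 0.2078] yang 100.0 d [-4.2 -8.1 -2.2] yaw 0.0 F [-0.7  0.6  0.2]
wrist lever_knob [([0.5033, -0.0147, 0.067], 0.72)]
wrist pointer [([0.6633, 0.0929, 0.0435], 0.92), ([0.491, -0.1242, -0.0024], 0.59)]
wrist tab_line [([0.6636, 0.099, 0.0293], 0.62)]
wrist fixture [([0.5959, 0.048, -0.0008], 0.71)]
wrist clamp_knob [([0.6546, -0.1012, 0.0626], 0.73)]
223 179
```

View pics/w5c.png

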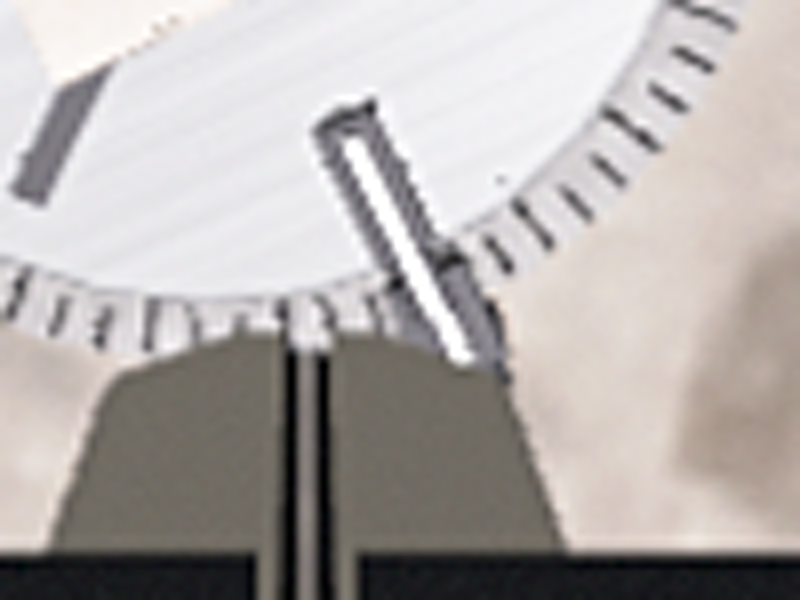

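Run:
```python
from h import *
c=np.load('c5.npy',allow_pickle=True).item()
W=lambda u,v,z: px2w('wrist',223+(u+.5)/8-.5,179+(v+.5)/8-.5,z,c)[:2]
an=lambda d:round(float(np.degrees(np.arctan2(d[1],d[0]))),1)
a,b=W(353,140,.042),W(425,290,.042);p,q=W(437,315,.029),W(462,358,.029)
print(a,b,an(b-a));print(p,q,an(q-p))
C=np.array([.594,.0500]);print([(an(x-C),round(np.hypot(*(x-C)),4)) for x in(a,b,p,q)])
print(np.round(robot.read_state()['q'],2))
P=[.638,-.043]
arc(P,.06,.021,[-100],.15,y0=-10);arc(P,.06,.021,[-100],.05,y0=-10)
```

```text
[0.63590774 0.07699004] [0.65700502 0.0917057 ] 34.9
[0.66534334 0.09582377] [0.67169534 0.10100676] 39.2
[(32.8, np.float64(0.0498)), (33.5, np.float64(0.0756)), (32.7, np.float64(0.0848)), (33.3, np.float64(0.0929))]
[ 0.03  0.18  1.45 -0.    1.51 -1.72]
-100 [ 0.6069 -0.0984  0.15  ] [  34.5 -161.5   59.7] 110.0
-100 [ 0.6069 -0.0984  0.05  ] [  34.6 -161.5  159.7] 110.0
```

The pointer (32.8–33.5°) and tab (32.7–33.3°) read the same angle, so step 1 is met. Next is the clamp, approached from the robot's side.

Emit:
play_rows(increments="10 -40 15 8 1;20 -80 30 16 1;30 -120 45 24 1;34 -161 60 32 1;34 -161 60 40 1;34 -161 60 48 1;34 -161 60 56 1;34 -161 60 64 1;34 -161 60 72 1;34 -161 60 80 1;34 -161 60 88 1;34 -161 60 96 1;34 -161 60 104 1;34 -161 80 110 1;34 -161 110 110 1;34 -161 140 110 1;34 -161 160 110 1;34 -161 160 110 1")

```text
t: 14.4
tool_pos: [0.6046, -0.0971, 0.0455]
orientation: [-2.404, -2.016, 0.005]
force: [-0.9, 1.0, 0.3]
opening: 0.0004
gripper_force: 0.0
```

Run:
```python
from h import *
robot.read_camera('wrist');lm('wrist',['clamp_knob'])
s=robot.read_state();R=cv2.Rodrigues(np.array(s['orientation'],float))[0];s['opening']
print(np.degrees(np.arctan2(R[1,1],R[0,1])),s['tool_pos'])
P=[.638,-.043]
import builtins
for f in list(range(-95,-5,5))+[-10,-8]:
    arc(P,.06,.021,[f],.05,y0=f+90)
```

```text
wrist clamp_knob [([0.6526, -0.1026, 0.0609], 0.91)]
-10.039852716340715 [ 0.60760914 -0.09773857  0.0495019 ]
-95 [ 0.6119 -0.1009  0.05  ] [-2.4  4.7 -0.5] -5.0
-90 [ 0.617 -0.103  0.05 ] [-3.5 10.2 -0.5] -10.0
-85 [ 0.6223 -0.1046  0.05  ] [-4.2 15.7 -0.5] -15.0
-80 [ 0.6277 -0.1057  0.05  ] [-4.4 21.2 -0.5] -20.0
-75 [ 0.6332 -0.1064  0.05  ] [-4.1 26.8 -0.5] -25.0
-70 [ 0.6388 -0.1066  0.05  ] [-3.3 32.2 -0.5] -30.0
-65 [ 0.6443 -0.1063  0.05  ] [-2.  37.6 -0.5] -35.0
-60 [ 0.6498 -0.1055  0.05  ] [-0.2 42.9 -0.5] -40.0
-55 [ 0.6552 -0.1042  0.05  ] [ 1.9 48.  -0.5] -45.0
-50 [ 0.6605 -0.1025  0.05  ] [ 4.6 52.9 -0.5] -50.0
-45 [ 0.6656 -0.1003  0.05  ] [ 7.6 57.5 -0.5] -55.0
-40 [ 0.6705 -0.0977  0.05  ] [11.  61.9 -0.5] -60.0
-35 [ 0.6751 -0.0946  0.05  ] [14.8 65.9 -0.5] -65.0
-30 [ 0.6795 -0.0912  0.05  ] [19.  69.6 -0.5] -70.0
-25 [ 0.6835 -0.0874  0.05  ] [23.4 72.9 -0.5] -75.0
-20 [ 0.6872 -0.0833  0.05  ] [28.1 75.8 -0.5] -80.0
-15 [ 0.6905 -0.0788  0.05  ] [33.1 78.3 -0.5] -85.0
-10 [ 0.6934 -0.0741  0.05  ] [38.2 80.4 -0.5] -90.0
-10 [ 0.6934 -0.0741  0.05  ] [38.2 80.4 -0.5] -90.0
-8 [ 0.6945 -0.0721  0.05  ] [40.3 81.1 -0.5] -92.0
```

Emit:
play_rows(increments="-3.5 10.2 -1 -8 1;-4.2 15.7 -1 -15 1;-4.4 21.2 -1 -20 1;-4.1 26.8 -1 -25 1;-3.3 32.2 -1 -30 1;-2 37.6 -1 -35 1;-0.2 42.9 -1 -40 1;1.9 48 -1 -45 1;4.6 52.9 -1 -50 1;7.6 57.5 -1 -55 1;11 61.9 -1 -60 1;14.8 65.9 -1 -65 1;19 69.6 -1 -70 1;23.4 72.9 -1 -75 1;28.1 75.8 -1 -80 1;30.6 77 -1 -82 1;30.6 77 -1 -82 1")

```text
t: 16.2
tool_pos: [0.6906, -0.0813, 0.0526]
orientation: [0.491, 3.099, -0.001]
force: [-0.5, 0.3, 1.0]
opening: 0.0003
gripper_force: 0.2
```

Run:
```python
from h import *
for c in ('wrist','top','side'):
    robot.read_camera(c);lm(c,['clamp_knob','lever_knob','pointer','fixture'])
P=[.638,-.043]
for f in (-17.5,-15,-12.5,-10,-7.5,-5): arc(P,.06,.021,[f],.05,y0=f+90)
```

```text
wrist clamp_knob [([0.6997, -0.0604, 0.0622], 0.88)]
wrist lever_knob [([0.5969, 0.0421, -0.0027], 0.44)]
wrist pointer []
wrist fixture [([0.5927, 0.0444, 0.0006], 0.7)]
top clamp_knob []
top lever_knob []
top pointer []
top fixture []
side clamp_knob [([0.7512, -0.1448, -0.0022], 0.62), ([0.6999, -0.0602, 0.0622], 0.61)]
side lever_knob [([0.5031, -0.0139, 0.0619], 0.9)]
side pointer []
side fixture [([0.5933, 0.0518, 0.0031], 0.84)]
-17.5 [ 0.6889 -0.0811  0.05  ] [-0.2 -0.2 -0.4] -0.5
-15 [ 0.6905 -0.0788  0.05  ] [-1.   2.5 -0.4] -3.0
-12.5 [ 0.692  -0.0765  0.05  ] [-1.7  5.2 -0.4] -5.5
-10 [ 0.6934 -0.0741  0.05  ] [-2.3  7.9 -0.4] -8.0
-7.5 [ 0.6947 -0.0717  0.05  ] [-2.8 10.6 -0.4] -10.5
-5 [ 0.6959 -0.0691  0.05  ] [-3.2 13.4 -0.4] -13.0
```

The clamp knob is at −15.6° and the stop should be near −8.5°. I'll push on slowly and watch the force.

Emit:
play_rows(increments="-0.5 1.3 0 -1.5 1;-1 2.5 0 -3 1;-1.4 3.9 0 -4 1;-1.7 5.2 0 -5.5 1;-2 6.5 0 -7 1;-2 6.5 0 -7 1")

```text
t: 17.55
tool_pos: [0.6929, -0.0751, 0.0496]
orientation: [0.299, 3.127, 0.0]
force: [-1.2, -1.1, 0.8]
opening: 0.0004
gripper_force: 0.5
```

Emit:
play_rows(increments="-0.3 1.3 0 -1 1;-0.3 1.3 0 -1 1;-0.3 1.3 0 -1 1")

```text
t: 17.85
tool_pos: [0.6933, -0.0745, 0.0496]
orientation: [-0.275, -3.129, 0.001]
force: [-1.2, -3.6, -0.6]
opening: 0.0006
gripper_force: 2.1
```

Run:
```python
from h import *
print(robot.read_state()['force'])
robot.read_camera('wrist');lm('wrist',['clamp_knob'])
robot.read_camera('side');lm('side',['clamp_knob'])
print(robot.read_state()['force'],robot.read_state()['tool_pos'])
```

```text
[-1.20230636 -3.60012769 -0.57598139]
wrist clamp_knob [([0.7022, -0.0535, 0.063], 0.61)]
side clamp_knob [([0.7031, -0.0522, 0.0595], 0.66)]
[-0.20189612 -4.57088342 -0.07668613] [ 0.6932564  -0.07443943  0.04961715]
```

The force rises to 4.6 N and the knob reads −8.6°, so the clamp is at its stop. I'll retreat and check.

Emit:
play_rows(increments="0 -8 0 0 1;0 -20 0 0 1;0 -20 -45 0 1;0 -20 -90 0 1;0 -20 -130 0 1;20 10 -158 -8 1;60 50 -158 -16 1;90 90 -158 -20 1;103 125 -158 -20 1;103 125 -158 -20 1;103 125 -158 -20 1;103 125 -158 -20 1")

```text
t: 19.25
tool_pos: [0.614, 0.0658, 0.2077]
orientation: [-0.272, 3.13, -0.001]
force: [-0.6, -0.3, -0.6]
opening: 0.0005
gripper_force: 0.0
```

Run:
```python
from h import *
a=robot.read_camera('wrist')
delta([.612,.067,.207],100)
lm('wrist',['clamp_knob','lever_knob','pointer','tab_line','fixture'])
robot.read_camera('top');lm('top',['clamp_knob','pot','bush','bottle','screw_far'])
b=a[60:240,60:300]
cv2.imwrite('pics/w6.png',cv2.resize(b,(800,600),interpolation=cv2.INTER_CUBIC))
```

```text
t 19.3 pos [0.6141 0.0655 0.2076] yang 99.9 d [1.8 1.8 0.6] yaw -0.1 F [-0.4 -0.  -0.5]
wrist clamp_knob [([0.6984, -0.051, 0.0627], 0.75)]
wrist lever_knob [([0.5038, -0.0152, 0.063], 0.57)]
wrist pointer [([0.6609, 0.0948, 0.039], 0.58)]
wrist tab_line [([0.6615, 0.0979, 0.0249], 0.43)]
wrist fixture [([0.5933, 0.0464, -0.0061], 0.64)]
top clamp_knob [([0.7025, -0.0521, 0.0599], 0.68)]
top pot [([0.7486, -0.1405, -0.0012], 0.58)]
top bush [([0.6277, -0.2007, -0.0061], 0.69)]
top bottle [([0.6819, -0.4211, 0.0021], 0.65)]
top screw_far []
```

View pics/w6.png

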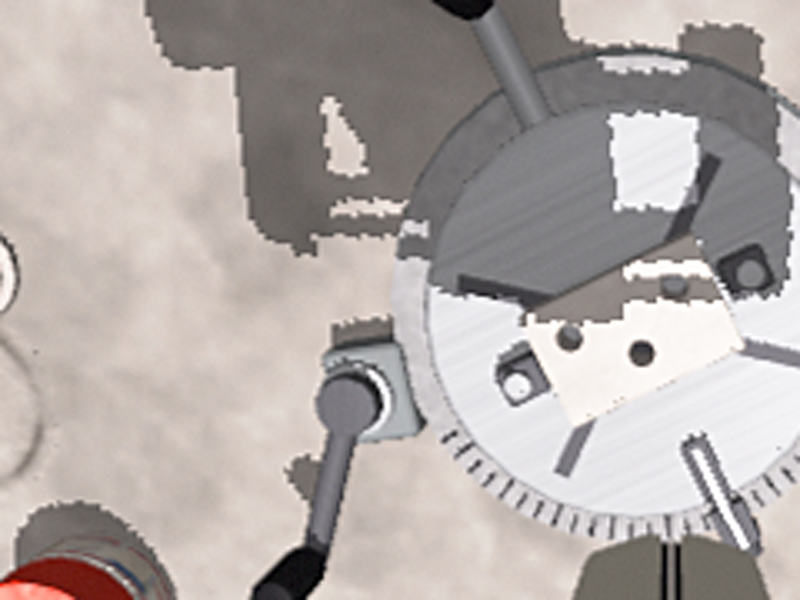

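The clamp handle has swung to its stop, with its knob at (290,575). The pointer and tab lines still run together at (720,500), and nothing else has moved.

```bash
python3 -c "
from plant import robot
print(robot.close_job())"
```

```text
the job is handed in; nothing more can be done
None
```

The ring's pointer is in line with the tab (both read about 33° in the last measurement), the clamp handle is at its stop, and the job is handed in; no verdict came back.

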